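# Clip the cordless stroke sensor onto the valve's spool pin

### The arm

A 6-joint arm with a two-finger parallel gripper is mounted at the origin on a cart in front of the work surface, level with it; the furniture and walls round the work are solid. World frame = base frame: x ahead of the robot, y to its left, z up, the work surface at z = 0. Lengths are in mm, angles in rad, forces in N, time in s.
With the tool pointing down it reaches from about 300 to 775 mm from the base axis. Payload 14.6 kg.
Tool frame: the origin (TCP) lies at the very end of the fingers, on their centre line; the grasp point (between the pads) lies 19 mm behind it; z points along the fingers, y is the line along which they close (so a half turn about z gives the same grasp; the last joint's range is limited). The gripper opens to 94 mm and grips with 3 to 60 N. Pads are 16 mm wide; open, the fingers measure 119 mm over their backs; the gripper's body (75 mm by 177 mm) begins 78 mm behind the grasp point.
Start: joints at [-1.2, 0.3, 1.521, -0, 1.321, -0.067], TCP at [233.163, -498.121, 205.446] pointing down, gripper open.
Joint ranges: [-3.03, 3.03], [-0.79, 2.21], [0.23, 2.52], [-1.04, 4.18], [0, 3.07], [-2.55, 2.55]. Speed limits (rad/s): [2.22, 2.22, 2.57, 3.14, 3.14, 3.14].

### API

Orientations are given as [roll, pitch, yaw] about the fixed x, y, z axes, in that order (R = Rz(yaw) Ry(pitch) Rx(roll)).
In Python, from cell import manip, optics gives the robot as it stands.
- The arm moves only by the shell command python3 -m crank 'ROWS' [FORCE]. ROWS is JSON, a list of rows, each a list of 7 numbers: the opening in per cent of the stroke, from 0 (shut) to 100 (fully open), then the shift along the tool's x, y, z in mm, then the turn, a rotation vector about the tool's x, y, z in rad. A call has 1 to 10 rows; each row is the pose to reach, as a shift and turn from the pose commanded when the call began, along the tool's axes at that moment; what a row does not reach only later rows make up. A row lasts 1/10 s, in which the tool goes at most 50 mm and 8.59 degrees, less where a joint would pass 70% of its speed; a pose out of reach is approached as far as the arm can. A call with a gripper value outside its range is refused whole. The fingers move at their own pace and stop on an object; FORCE is the grip in N (left out, the last holds). Time passes only in rows, so rows that repeat a pose let the fingers close. It gives the time, the measured TCP pose, the force, the opening and the grip force at its end, in the units of the state.
- manip.read_state(): the state, without advancing time (a new reading comes with each control period).
- optics.camera(name): name is "scene" or "top"; returns (picture, depth): 480x640x3 uint8, red, green, blue; 480x640 float32, mm along the optical axis (not along the pixel's ray), 0 where there is no reading.
- optics.calibration(name): a dict with "camera_matrix" (3x3 intrinsics, pixels), "k1" (the pictures are not rectified: a ray, as slopes to the right and down, at radius r is drawn at 1 + k1 r^2 times it, then the intrinsics apply), "R" (3x3) and "t" (3): a world point X has camera coordinates R X + t. Camera axes: x right, y down, z forward; pixel columns grow to the right and rows downward; lengths in mm; the calibration is good to about 2 mm. A picture is of the moment at which its call begins. calibration takes no time and is no camera call.
- manip.sign_off(): hands the job in; it is judged then, once.
The state is a dict: "clock": time; "joints": joint angles; "qd": joint speeds; "effort": joint torques, N m; "eef_pos": TCP position; "eef_rot": TCP orientation; "wrist_force": force on the tool from outside, world axes, zero at the start; "moment": the same for the moment, N m; "finger_gap": finger opening in mm; "finger_force": force on a finger pad.
Only numpy, scipy, OpenCV 4.12 (cv2) and the standard library are available. Lean on these libraries where they do the work, as an engineer would, in place of code of your own. Each camera call takes 0.05 s, during which the arm holds its last target. There are 200 camera calls.

### The job

Clip the cordless sensor onto the upright pin at the end of the valve's spool: squeeze its sprung plunger in so that the double hook comes out, feel gently for the pin without ramming it, catch it in the hook and let the plunger go. The sensor must stay on the pin by itself, level, its nose square across the spool. Leave the other things on the bench where they are.

Things in the scene. Friction and masses are not known exactly. Their poses are not given: they have to be found in the camera images.
- sensor: Loose clip-on sensor, 75 g, upright. Dark housing 40 long (x, -20 to 20), 26 wide (y), 54 high; origin centre of its underside, x to the nose. A snout (10 wide, z 3-21) runs from the front face x=20 to a fixed jaw, face x=50. Grip lengthwise, one finger on the plunger cap behind, one on the front face, at z 32-50, tips above z=23 (over the snout): 58 mm, 42 when squeezed; use 20 N or more.
- sensor_cap (a point): Middle of the plunger cap's end face (cap 18 mm round, axis along the sensor's x at z=40 mm): x=-38 mm when out, x=-22 mm when fully in. It needs 10.5 N at first, 13 N fully in, and pushes the hook forward as far as it is pressed in; let go, the spring draws both back and clamps what is in the hook. Axes as the sensor's.
- sensor_jaw (a point): Middle of the fixed jaw's face (two bars, 12 mm apart in height): x=50, y=0, z=12 mm of the sensor. Axes as the sensor's.
- hook_mouth (a point): Point on the hook, moving with it: middle of the crossing wires' inner side, at y=0, z=12 mm of the sensor. Two 3.5 mm wires (z=6 and 18): shanks forward along y=+7.5 (inner side y=5.7), then across in front of the jaw to y=-7.9, tips turned back 2.5 mm as barbs. The mouth is open to -y: hook out, 13.5 mm free between jaw and barbs; an 8 mm post goes in from -y till it meets the shanks.
- sensor_hook (a joint): Travel of plunger and hook, m: 0 = plunger out, hook shut on the jaw; 0.016 = plunger fully in, hook fully out. It reads about 0.007 with the 8 mm pin clamped (springy jaws).
- valve: Hand valve fixed on a dark plate 170x110x8 mm. Origin on the bench under the casting's centre. Grey casting 112 (x) x 68 (y) mm, top z=90; two capped fittings on top, to z=115. From the seal plate (x=-63, 52 mm square) a 14 mm round spool sticks out to -x on the line y=0, axis z=58, top z=65 mm. Near its end stands an upright round 8 mm pin, bare from z=65 to its domed top z=93 mm.
- spool_mid (a point): Fixed point on the spool's line, on top of the spool (z=65 mm), where the pin stands at mid stroke: x=-114 mm, y=0 of the valve, axes as the valve's. The spool may stand anywhere in its stroke, so the pin's centre is within 20 mm of this point along x (not reported: feel or look); spool end 14 mm farther out. It does not slide. Touch it with a few N; over 10 N is ramming. Clip on with the sensor's underside 68 mm up, nose along the valve's +y.
- screwdriver_blue: Bystander: blue screwdriver lying on the bench, 29 x 172 x 29 mm; origin under its middle. Loose.
- marker: Bystander: black felt marker lying on the bench, 18 x 132 x 18 mm; origin under its middle. Loose.
- spanner_a: Bystander: combination spanner lying flat, 34 x 223 x 9 mm; origin under its middle. Loose.
- white_pot: Bystander: white plastic pot with lid, 73 x 69 x 69 mm; origin under its middle. Loose.
- spare_die: Bystander: upright steel crimp die segment, 37 x 36 x 56 mm; origin under its middle. Loose.
Not all that is in view belongs to the job. What is shaped like the sensor but pink is not meant.

How it is judged (in metres and radians):
At the end, for the whole second after the job is handed in: Sensor at rest on the pin by itself: hook travel 5 to 9.5 mm (pin 8 mm), jaw point 0 to 9 mm to the -y side of the spool's line, within the spool's stroke and 70 to 92 mm above the bench; upright within 0.2 rad, nose within 0.12 rad of square across the spool (value of joint sensor_hook between 0.005 and 0.0095 m and x of sensor_jaw in the frame of valve between -0.142 and -0.086 m and y of sensor_jaw in the frame of valve between -0.009 and 0 m and z of sensor_jaw in the frame of valve between 0.07 and 0.092 m and angle between sensor's own z axis and vertical below 0.2 rad and angle between the x axis of sensor and the y axis of valve, either way round below 0.12 rad and linear speed of sensor below 0.01 m/s and angular speed of sensor below 0.1 rad/s); the robot touches nothing.
It fails at once if the pin or valve is rammed with the open hook (more than 10 N) (value of joint sensor_hook above 0.0115 m and contact force between sensor and valve above 10 N).
It fails at once if a bystander is disturbed (moved more than 25 mm) (distance of any of screwdriver_blue, marker, spanner_a, white_pot, spare_die from where it was at the start of the episode above 0.025 m).
It also fails if it takes over 42 s, if anything falls off the work surface, if the arm or the gripper's body presses on something with over 40 N, if the wrist force passes 120 N, or if a joint passes its speed limit or range.

## Working session

There is one attempt and no reset: what is moved stays moved. The work goes in short steps, Python scripts to look and compute and a shell command to move; the robot and the scene stay as the last step left them, time stands still between calls to the robot, and variables do not carry over. Pictures are saved under pics/ and viewed, at most 10 in all, crops included, and the job is handed in when it is done.

```bash
ls; mkdir -p pics; cat > h.py <<'E'
import numpy as np, cv2
from cell import manip, optics
def shot(n,tag):
    p,d=optics.camera(n); cv2.imwrite(f'pics/{tag}.png',p[:,:,::-1]); np.save(f'pics/{tag}.npy',d); return p,d
def w(n,u,v,d):
    c=optics.calibration(n);K=np.array(c['camera_matrix'],float);R=np.array(c['R']);t=np.array(c['t']);k=c['k1']
    x=np.array([(u-K[0,2])/K[0,0],(v-K[1,2])/K[1,1]]);y=x.copy()
    for _ in range(20): y=x/(1+k*(y@y))
    return R.T@(np.array([y[0]*d,y[1]*d,d])-t)
def px(n,X):
    c=optics.calibration(n);K=np.array(c['camera_matrix'],float);R=np.array(c['R']);t=np.array(c['t']);k=c['k1']
    q=R@np.array(X,float)+t;y=q[:2]/q[2];y=y*(1+k*(y@y));return K[0,0]*y[0]+K[0,2],K[1,1]*y[1]+K[1,2]
def wz(n,u,v,z):  # point on plane z
    a=w(n,u,v,100.);b=w(n,u,v,1000.);s=(z-a[2])/(b[2]-a[2]);return a+s*(b-a)
E
python3 -c "
from h import *
for n in ('scene','top'): shot(n,n+'0'); c=optics.calibration(n); R=np.array(c['R']);print(n,c['k1'],-R.T@np.array(c['t']),R[2])
print(manip.read_state())"
```

```text
pics
scene -0.025105612764315312 [-200.10783539  542.04620629  900.04264986] [ 0.60855423 -0.44126959 -0.65950201]
top 0.009212983654015912 [ 303.53018704  -23.2281332  1346.38534329] [ 0.17002765 -0.00351699 -0.98543302]
{'clock': 0.1, 'joints': array([-1.19961039e+00,  3.00400834e-01,  1.52148784e+00, -1.46246173e-05,
        1.32069554e+00, -6.65558554e-02]), 'qd': array([-4.02612743e-04, -5.58061516e-04,  3.24017182e-04, -1.78863101e-03,
        1.44812772e-03, -2.37746746e-05]), 'effort': array([-3.92265538e-04, -5.32644904e+01, -3.53285122e+01,  7.08403392e-02,
        2.34514161e-02, -6.59859325e-05]), 'eef_pos': array([ 233.07758998, -497.92653022,  204.96431655]), 'eef_rot': array([-3.14060235e+00, -5.18106104e-05,  4.37745390e-01]), 'wrist_force': array([ 0.1767831 , -0.6616215 ,  0.40318499]), 'moment': array([-0.02031139, -0.00400768,  0.07034613]), 'finger_force': 0.0, 'finger_gap': 93.91251403383282}
```

View pics/scene0.png

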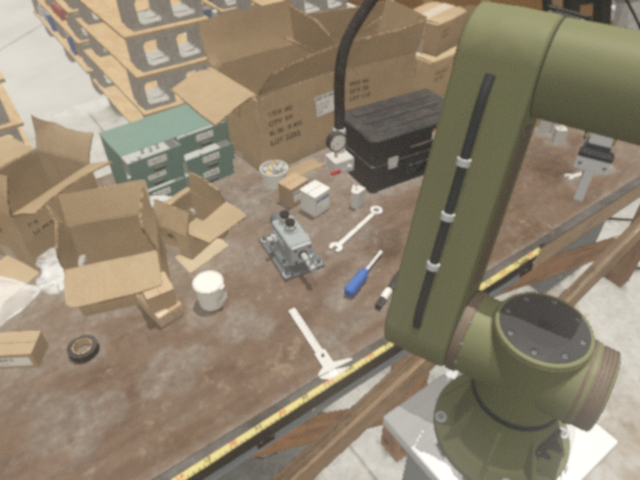

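View pics/top0.png

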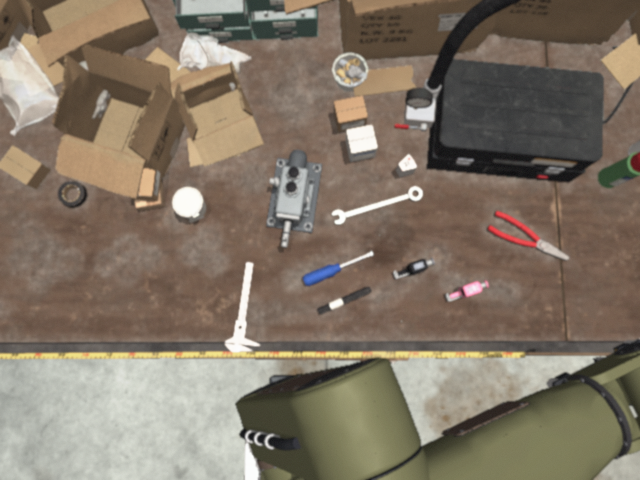

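The sensor could be confused with the dark sensor-shaped thing at top(413,268), the pink one at (467,290) or the black marker at (344,300). By the description it's the dark one at (413,268). I'll check it, and the spool and pin at about (286,235), in one close crop.

```bash
python3 -c "
from h import *
a=cv2.imread('pics/top0.png')
b=cv2.resize(a[240:300,375:455],None,fx=8,fy=8,interpolation=cv2.INTER_CUBIC)
c=cv2.resize(a[145:265,255:335],None,fx=5,fy=5,interpolation=cv2.INTER_CUBIC)[:, :400]
im=np.zeros((600,800,3),np.uint8); im[:300,:400]=cv2.resize(b,(400,300)); im[:,400:]=c
im[300:,:400]=cv2.resize(cv2.imread('pics/scene0.png')[200:290,240:360],(400,300))
cv2.imwrite('pics/crop1.png',im)
d=np.load('pics/top0.npy')
for r in range(258,279,2): print(r,[int(round(w('top',u,r,d[r,u])[2])) for u in range(392,436,2)])
print('valve')
for r in range(215,250,2): print(r,[int(round(w('top',u,r,d[r,u])[2])) for u in range(274,302,2)])
"
```

```text
258 [-1, -2, -3, -2, 3, -5, -2, 1, 1, -3, -3, -1, 4, 0, -1, -2, -4, 0, -4, 2, 43, 1]
260 [-4, -4, 2, -5, -3, 0, -2, 0, -8, 2, 3, -6, -1, 51, 49, 51, 57, 3, 1, 38, 47, 1]
262 [-1, 0, -4, -5, -1, -3, -2, -5, -6, 4, 44, 57, 52, 57, 54, 52, 50, 50, 45, 46, 46, -1]
264 [3, 0, 1, -2, -2, 3, -5, -2, 14, 51, 54, 54, 54, 55, 53, 58, 57, 59, 39, 42, 42, 46]
266 [0, -2, -2, -3, 0, 1, 1, 14, 48, 49, 55, 55, 52, 52, 52, 55, 52, 54, -3, -2, -2, 1]
268 [-3, -1, 2, 0, 0, -2, -6, 6, 37, 56, 57, 54, 55, 51, 52, 53, 51, 51, -2, 0, -1, -3]
270 [-4, -3, 1, 2, -3, 20, 19, 19, 24, 51, 52, 57, 56, 53, 52, 52, 48, 0, 1, -3, -1, -5]
272 [-3, 16, -4, 17, 23, 21, 18, 23, 22, 45, 52, 51, 50, 52, 26, -8, 3, -3, -3, -5, -2, -3]
274 [3, 18, 22, 20, 21, 17, 7, 21, 17, 30, 36, 30, -4, 1, 3, 0, -6, -1, -3, -2, -8, -8]
276 [1346, 10, 15, 10, 16, 19, 6, -2, -2, -5, -2, -5, 2, -2, 2, -1, -4, -2, 1, -5, 2, -4]
278 [-2, -5, 19, 10, -1, -8, 3, 1, 1, 1, -4, -2, -4, -3, 3, -1, 2, 2, 2, -4, -8, 1]
valve
215 [13, 82, 85, 83, 81, 83, 89, 84, 81, 83, 80, 84, 81, 86]
217 [7, 4, 82, 82, 79, 84, 80, 82, 85, 87, 84, 82, 83, 72]
219 [
[... 207 characters left out ...]
3, 12, 10, 9]
227 [12, 4, 13, 4, 7, 62, 68, 62, 6, 8, 7, 9, 10, 8]
229 [0, 4, -5, -3, -2, 62, 65, 64, 4, 1, 11, 9, 11, 10]
231 [-3, 4, -4, -6, -2, 65, 62, 63, 2, -2, -1, -7, -1, 5]
233 [-4, -2, 3, -1, 62, 65, 62, 61, 1, -3, -2, -7, -3, -6]
235 [3, -2, -2, -6, -2, 68, 60, 62, 3, 1, -2, -6, 0, 0]
237 [-6, -3, -1, -1, 57, 91, 66, 56, -6, 3, -4, 1, -4, -3]
239 [-6, 5, -6, -1, 92, 93, 61, -1, 1, -2, 0, -1, -2, -2]
241 [-7, -2, -1, -2, 60, 73, 58, 2, -2, -1, 3, 4, -2, -1]
243 [2, 1, 0, -4, 63, 63, 61, 5, -3, -5, -3, -5, -7, 2]
245 [-1, -2, 1, -1, 62, 61, 61, -7, -1, -3, 1, -1, -4, -4]
247 [-1, -5, -4, -3, -5, 49, 57, 5, -5, -6, 0, -2, -6, -5]
249 [3, -4, 0, 0, 0, -2, 0, -3, -3, -3, -2, -3, -2, -3]
```

View pics/crop1.png

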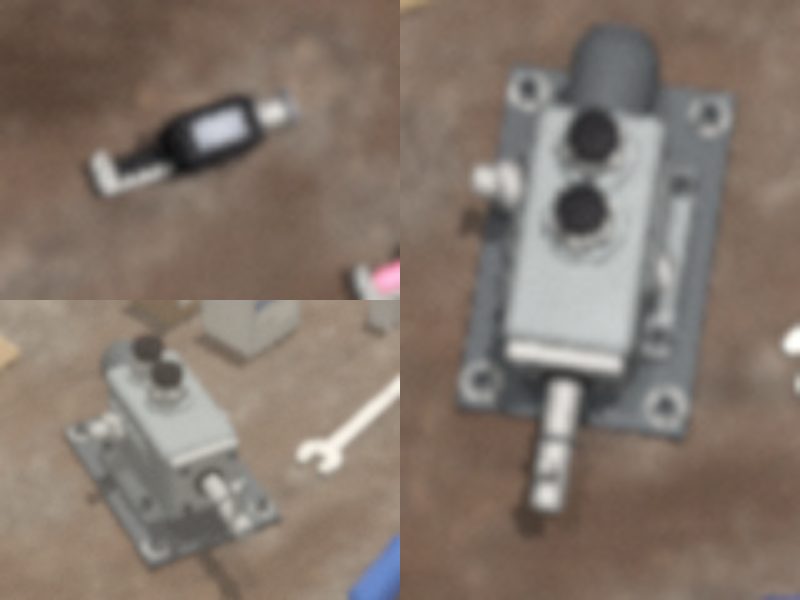

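The crop confirms the dark sensor. Its nose and hook point left (+y world) and its plunger right. The pin shows at about top(284,239), near the spool's end. Next I'll compute the poses.

```bash
cat > pose.py <<'E'
from h import *
def cloud(d,u0,u1,v0,v1,z0,z1):
    P=np.array([list(w('top',u,v,d[v,u]))+[u,v] for v in range(v0,v1) for u in range(u0,u1) if d[v,u]>0])
    return P[(P[:,2]>z0)&(P[:,2]<z1)]
E
python3 -c "
from pose import *
d=np.load('pics/top0.npy')
def rep(P,z):  # project pixel onto plane z
    Q=np.array([wz('top',u,v,z)[:2] for u,v in P[:,3:5]]).astype(np.float32); r=cv2.minAreaRect(Q); print(len(Q),r,Q.mean(0)); return Q
print('housing');P=cloud(d,385,445,250,285,47,65);P=P[P[:,3]<427];rep(P,54)
print('cap');P=cloud(d,426,440,250,275,33,60);Q=rep(P,49)
print('snout');P=cloud(d,388,410,268,282,12,28);rep(P,20)
print('cast');P=cloud(d,262,325,170,222,74,98);rep(P,90)
print('pin');P=cloud(d,278,292,232,245,80,100);rep(P,93);print(P.round(0))
P=cloud(d,278,292,222,250,57,70);Q=rep(P,63);vx,vy,x0,y0=cv2.fitLine(Q,cv2.DIST_HUBER,0,.01,.01).ravel();print('spool yaw',np.arctan2(vy,vx),x0,y0)
print('plate');P=cloud(d,262,325,148,236,4,13);rep(P,8)
"
```

```text
housing
198 ((460.266357421875, -231.0735626220703), (25.578716278076172, 42.36912536621094), 18.33370590209961) [ 460.39966 -230.6464 ]
capTraceback (most recent call last):
  File "<string>", line 7, in <module>
    print('cap');P=cloud(d,426,440,250,275,33,60);Q=rep(P,49)
                   ~~~~~^^^^^^^^^^^^^^^^^^^^^^^^^
  File "pose.py", line 3, in cloud
    P=np.array([list(w('top',u,v,d[v,u]))+[u,v] for v in range(v0,v1) for u in range(u0,u1) if d[v,u]>0])
                     ~^^^^^^^^^^^^^^^^^^
  File "h.py", line 6, in w
    c=optics.calibration(n);K=np.array(c['camera_matrix'],float);R=np.array(c['R']);t=np.array(c['t']);k=c['k1']
ValueError: time passes only in moves, steps and waits
```

```bash
cat > go.py <<'E'
import sys; from h import *
from scipy.spatial.transform import Rotation as Ro
s=manip.read_state(); R=Ro.from_euler('xyz',s['eef_rot'])
def to(x,y,z,yaw):
    T=Ro.from_euler('xyz',[np.pi,0,yaw])
    print('shift',R.inv().apply(np.array([x,y,z])-s['eef_pos']).round(1),'turn',(R.inv()*T).as_rotvec().round(3))
print(round(s['clock'],2),s['eef_pos'].round(1),s['eef_rot'].round(3),s['wrist_force'].round(1),round(s['finger_gap'],1),round(s['finger_force'],1))
a=list(map(float,sys.argv[1:]))
if a: to(*a)
E
python3 go.py 463 -239.5 90 0.323
```

```text
0.1 [ 233.1 -497.9  205. ] [-3.141 -0.     0.438] [ 0.2 -0.7  0.4] 93.9 0.0
shift [ 317.8 -136.5  115.1] turn [-0.001  0.     0.115]
```

```bash
python3 -m crank '[[100,40,-17,10,0,0,0.015],[100,80,-34,20,0,0,0.03],[100,120,-51,30,0,0,0.045],[100,160,-68,40,0,0,0.06],[100,200,-85,50,0,0,0.075],[100,240,-102,65,0,0,0.09],[100,280,-120,80,0,0,0.105],[100,318,-136,95,0,0,0.115],[100,318,-136,115,0,0,0.115],[100,318,-136,115,0,0,0.115]]' 25; python3 - <<'E'
from h import *
p,d=shot('top','t1')
a=p[225:315,355:475,::-1]; cv2.imwrite('pics/t1c.png',cv2.resize(a,(800,600),interpolation=cv2.INTER_CUBIC))
E
python3 go.py 463 -239.5 24.5 0.323
```

```text
clock: 1.1
eef_pos: [462.8, -238.6, 88.0]
eef_rot: [-3.138, 0.003, 0.325]
wrist_force: [-0.3, -0.2, 0.3]
finger_gap: 94.1
finger_force: 0.0
1.15 [ 463.  -239.6   89.6] [-3.14e+00  2.00e-03  3.24e-01] [-0.2  0.1  0.9] 93.9 0.0
shift [ 0.2  0.  65.1] turn [-0.002  0.002  0.001]
```

View pics/t1c.png

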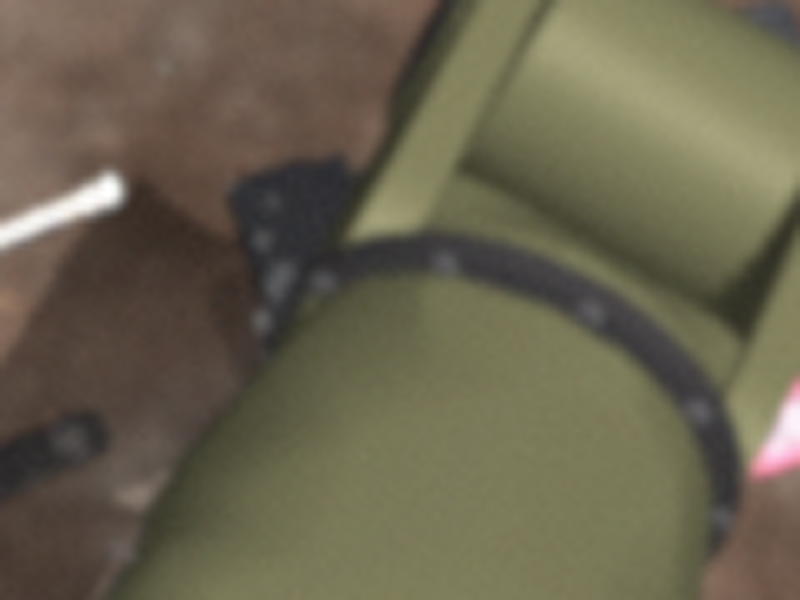

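The arm hides the sensor from the top camera. I'll descend and check with the scene camera before closing.

```bash
python3 -m crank '[[100,0,0,15,0,0,0],[100,0,0,30,0,0,0],[100,0,0,45,0,0,0],[100,0,0,58,0,0,0],[100,0,0,65,0,0,0],[100,0,0,65,0,0,0]]'; python3 - <<'E'
from h import *
p,d=shot('scene','s1')
u,v=map(int,px('scene',[462,-235,30])); print(u,v)
a=p[v-45:v+45,u-60:u+60,::-1]; cv2.imwrite('pics/s1c.png',cv2.resize(a,(800,600),interpolation=cv2.INTER_CUBIC))
E
python3 go.py
```

```text
clock: 1.75
eef_pos: [463.2, -240.4, 25.1]
eef_rot: [-3.141, 0.001, 0.322]
wrist_force: [-1.3, 0.8, 0.4]
finger_gap: 93.9
finger_force: 0.0
420 237
1.8 [ 463.5 -240.4   25.7] [-3.142  0.     0.322] [ 0.4 -0.3  0.5] 93.7 0.0
```

View pics/s1c.png

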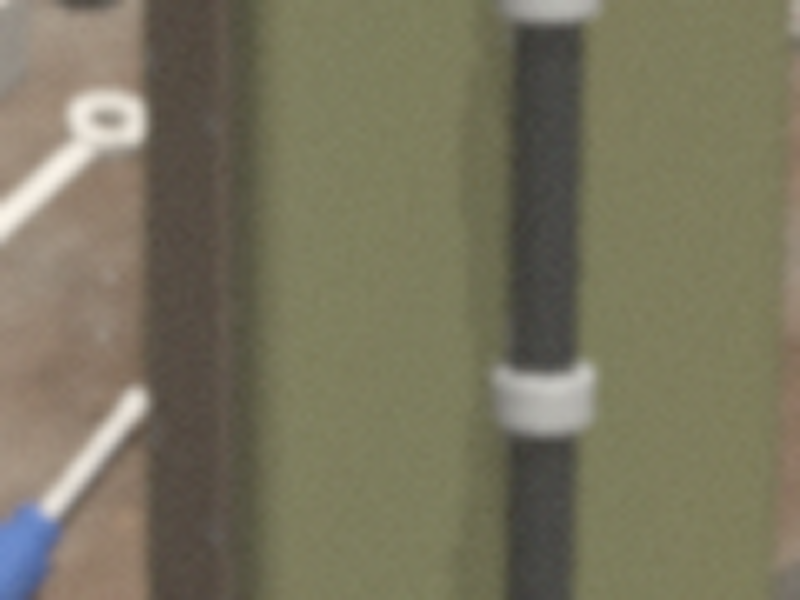

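The arm blocks this view too: the crop is all forearm. I'll close and read the gap instead, expecting a pause at 58 and then 42 mm.

```bash
python3 -m crank '[[55,0,0,0,0,0,0],[55,0,0,0,0,0,0],[55,0,0,0,0,0,0],[55,0,0,0,0,0,0],[55,0,0,0,0,0,0],[30,0,0,0,0,0,0],[30,0,0,0,0,0,0],[30,0,0,0,0,0,0],[30,0,0,0,0,0,0],[30,0,0,0,0,0,0]]' 28;  python3 -m crank '[[30,0,0,0,0,0,0],[30,0,0,0,0,0,0],[30,0,0,0,0,0,0],[30,0,0,0,0,0,0]]'; python3 go.py
```

```text
clock: 2.8
eef_pos: [463.6, -239.9, 25.7]
eef_rot: [-3.141, -0.0, 0.323]
wrist_force: [-1.1, 3.1, 6.0]
finger_gap: 41.9
finger_force: 28.0
clock: 3.2
eef_pos: [463.6, -239.9, 25.7]
eef_rot: [-3.141, -0.0, 0.323]
wrist_force: [-1.3, 4.2, 5.5]
finger_gap: 41.9
finger_force: 28.0
3.2 [ 463.6 -239.9   25.7] [-3.141 -0.     0.323] [-1.3  4.2  5.5] 41.9 28.0
```

Gap of 41.9 mm at 28 N, so the plunger is fully in. Now lift and go to a staging place about 35 mm outboard of the pin.

```bash
python3 -m crank '[[30,0,0,-10,0,0,0],[30,0,0,-25,0,0,0],[30,0,0,-45,0,0,0],[30,0,0,-65,0,0,0],[30,0,0,-85,0,0,0],[30,0,0,-85,0,0,0]]'; python3 go.py 474 17 110 -0.133
```

```text
clock: 3.8
eef_pos: [464.6, -240.9, 113.3]
eef_rot: [3.138, -0.003, 0.323]
wrist_force: [-0.6, -0.8, -1.8]
finger_gap: 41.8
finger_force: 28.0
3.8 [ 464.6 -240.9  113.3] [ 3.138e+00 -3.000e-03  3.230e-01] [-0.6 -0.8 -1.8] 41.8 28.0
shift [  90.7 -241.6    2.7] turn [ 0.003 -0.004  0.456]
```

```bash
python3 -m crank '[[30,5,-13,0,0,0,0.03],[30,15,-40,0,0,0,0.08],[30,27,-72,0,0,0,0.14],[30,40,-106,0,0,0,0.2],[30,53,-141,0,0,0,0.27],[30,66,-175,0,0,0,0.33],[30,78,-207,0,0,0,0.39],[30,87,-231,0,0,0,0.44],[30,91,-241,0,0,0,0.456],[30,91,-241,0,0,0,0.456]]';python3 -m crank '[[30,0,0,0,0,0,0],[30,0,0,0,0,0,0]]'; python3 - <<'E'
from h import *
p,d=shot('scene','s2'); shot('top','t2')
u,v=map(int,px('scene',[500,60,85])); print(u,v)
for n in ('scene','top'): print(n,px(n,[516.7,69.2,93]))
a=p[v-45:v+45,u-60:u+60,::-1]; cv2.imwrite('pics/s2c.png',cv2.resize(a,(800,600),interpolation=cv2.INTER_CUBIC)); print(u-60,v-45)
E
python3 go.py
```

```text
clock: 4.8
eef_pos: [473.1, 18.4, 109.9]
eef_rot: [3.141, 0.001, -0.131]
wrist_force: [0.5, -0.1, -0.9]
finger_gap: 41.8
finger_force: 28.0
clock: 5.0
eef_pos: [473.3, 16.5, 110.2]
eef_rot: [3.141, 0.0, -0.134]
wrist_force: [0.1, -0.7, -1.2]
finger_gap: 41.7
finger_force: 28.0
318 260
scene (np.float64(311.0434250297589), np.float64(255.1377877045067))
top (np.float64(283.59833417055927), np.float64(238.59153387113997))
258 215
5.1 [473.3  16.6 110.3] [ 3.142  0.    -0.134] [ 0.2 -0.7 -0.1] 42.0 28.0
```

View pics/s2c.png

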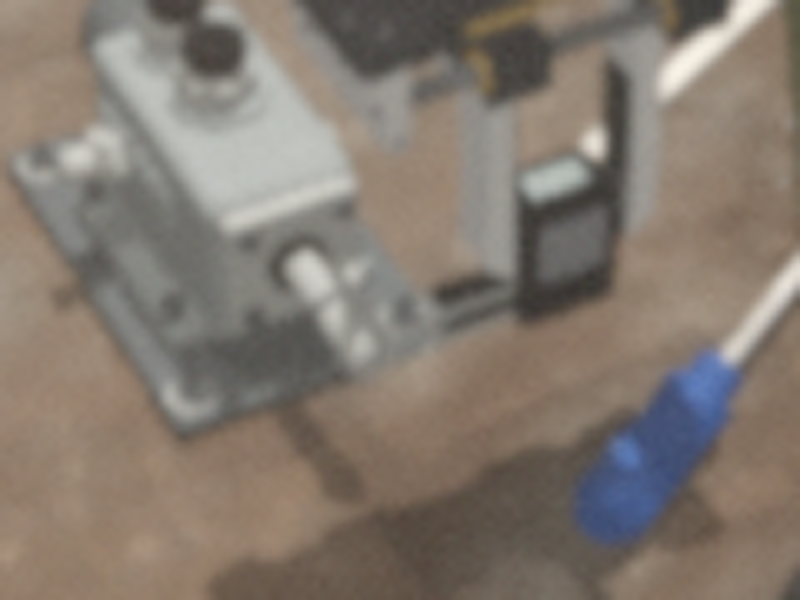

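The picture shows the sensor held upright between the fingers, housing at crop (565,235) and snout to the left. The pin top is at crop (355,265), matching the predicted (353,267). I'll overlay the predicted sensor model to check the hook against the pin.

```bash
cat > ov.py <<'E'
import sys; from h import *
def ov(tag,tcp,yaw,zo,out,uv,hook=16.,f=12.,lat=0.):
    a=cv2.imread(f'pics/{tag}.png'); u0,v0=uv; W,H=66,50
    im=cv2.resize(a[v0:v0+H,u0:u0+W],None,fx=f,fy=f,interpolation=cv2.INTER_CUBIC)
    n=np.array([-np.sin(yaw),np.cos(yaw)]); l=np.array([-n[1],n[0]])
    def S(x,y,z): return [*(np.array(tcp[:2])+n*(x+1)+l*(y+lat)),tcp[2]-zo+z]
    def q(X):
        u,v=px('scene',X); return int((u+.5-u0)*f),int((v+.5-v0)*f)
    def pl(P,c): cv2.polylines(im,[np.array([q(S(*p)) for p in P])],False,c,1)
    pl([(20,13,54),(20,-13,54),(-20,-13,54),(-20,13,54),(20,13,54),(20,13,0),(-20,13,0),(-20,13,54)],(0,0,255))
    for z in (6,18): pl([(20,7.5,z),(50+hook+1.7,7.5,z),(50+hook+1.7,-7.9,z),(50+hook-2.5,-7.9,z)],(0,255,255))
    pl([(50,-6,12),(50,6,12)],(255,0,255))
    cv2.drawMarker(im,q([516.7,69.2,93]),(0,255,0)); cv2.drawMarker(im,q([516.7,69.2,65]),(0,255,0))
    cv2.imwrite(f'pics/{out}.png',im)
E
python3 -c "
from ov import *
ov('s2',(473.3,16.6,110.2),-.134,25.2,'o2',(299,235))"
```

```text
(no output)
```

View pics/o2.png

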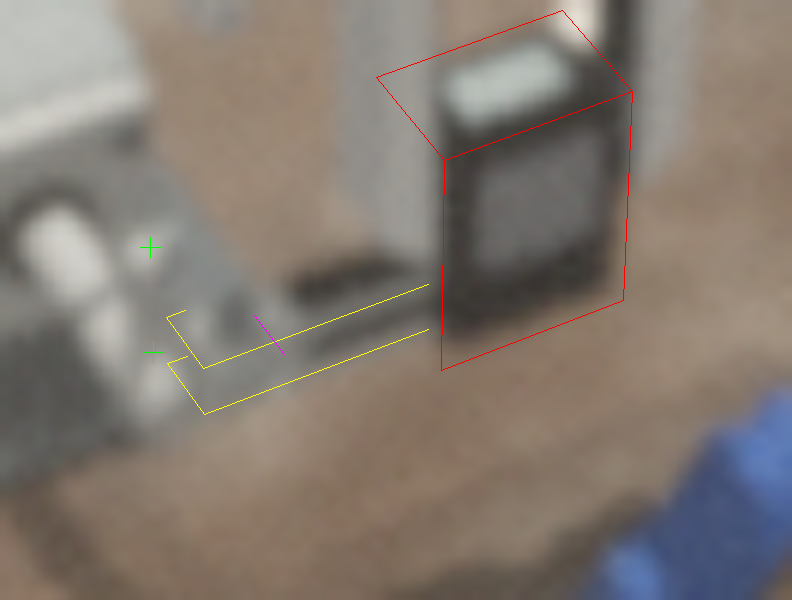

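```bash
python3 - <<'E'
from h import *
d=np.load('pics/s2.npy')
P=np.array([list(w('scene',u,v,d[v,u]))+[u,v] for v in range(220,275) for u in range(295,356) if d[v,u]>0])
yaw=-.134; U=np.array([np.cos(yaw),np.sin(yaw)]); N=np.array([-np.sin(yaw),np.cos(yaw)])
o=np.array([516.7,69.2])
q=np.c_[(P[:,:2]-o)@U,(P[:,:2]-o)@N,P[:,2:]]
np.set_printoptions(suppress=True,linewidth=150)
m=(abs(q[:,0])<60)&(abs(q[:,1])<12)&(q[:,2]>50)
print('near spool/pin (u,n,z,px)');print(q[m].round(0).astype(int).tolist())
m=(q[:,0]<-15)&(q[:,1]>-35)&(q[:,1]<25)&(q[:,2]>70)
print('hook');print(q[m].round(0).astype(int).tolist())
s=(q[:,0]<-15)&(q[:,0]>-65)&(q[:,1]<-35)&(q[:,1]>-85)&(q[:,2]>70)
h=q[s]; print('housing n',len(h),h[:,:3].min(0),h[:,:3].max(0))
f=h[(h[:,2]>100)&(h[:,2]<130)&(h[:,1]>-75)&(h[:,1]<-40)];print('front... u med',np.percentile(f[:,0],[5,25,50,75,95]))
E
```

```text
near spool/pin (u,n,z,px)
[[-59, -5, 225, 325, 225], [-60, -8, 224, 326, 225], [-59, 1, 225, 322, 226], [-59, 4, 223, 321, 227], [60, -1, 86, 300, 242], [58, -8, 85, 303, 242], [58, -10, 84, 304, 242], [57, 3, 87, 299, 243], [59, 0, 84, 300, 243], [55, -1, 87, 301, 243], [59, -5, 82, 302, 243], [58, -7, 82, 303, 243], [54, -8, 85, 304, 243], [49, -9, 88, 305, 243], [57, 11, 88, 296, 244], [59, 8, 84, 297, 244], [59, 5, 83, 298, 244], [57, 3, 84, 299, 244], [59, 0, 80, 300, 244], [55, -1, 84, 301, 244], [55, -4, 82, 302, 244], [53, -5, 83, 303, 244], [53, -8, 82, 304, 244], [52, -10, 82, 305, 244], [57, 11, 84, 296, 245], [57, 6, 82, 298, 245], [53, 5, 84, 299, 245], [52, 3, 84, 300, 245], [57, -1, 79, 301, 245], [50, -1, 85, 302, 245], [51, -4, 82, 303, 245], [52, -7, 80, 304, 245], [50, -9, 81, 305, 245], [49, -11, 81, 306, 245], [53, 11, 84, 297, 246], [54, 8, 82, 298, 246], [48, 8, 87, 299, 246], [50, 4, 83, 300, 246], [48, 3, 84, 301, 246], [50, -1, 81, 302, 246], [50, -3, 80, 303, 246], [48, -5, 81, 304, 246], [49, -8, 79, 305, 246], [51, -12, 76, 306, 246], [51, 9, 82, 298, 247
[... 23768 characters left out ...]
6], [-33, 10, 91, 314, 266], [-45, 10, 102, 316, 266], [-42, -6, 92, 322, 266], [-45, -7, 93, 323, 266], [-42, -11, 89, 324, 266], [-44, -13, 90, 325, 266], [-37, 11, 92, 314, 267], [-37, 9, 91, 315, 267], [-44, 10, 98, 316, 267], [-42, 1, 91, 319, 267], [-44, 0, 92, 320, 267], [-43, -3, 91, 321, 267], [-44, -6, 90, 322, 267], [-42, 11, 93, 315, 268], [-41, 8, 91, 316, 268], [-41, 6, 90, 317, 268], [-41, 3, 88, 318, 268], [-44, 2, 91, 319, 268], [-42, -1, 88, 320, 268], [-43, 9, 90, 316, 269], [-47, 9, 93, 317, 269]]
housing n 563 [-64.65551751 -84.84704266  85.33201839] [-21.6542558  -35.00496325 225.63183309]
front... u med [-50.38598631 -49.13800977 -48.1263981  -47.16863141 -45.88990958]
```

The scene depth puts the pin at about (u +2, n 0), the jaw at n≈-7 and the crossing wires at n≈+9.5. The hook is lined up across the spool and needs about 37 mm along valve +x, which is the tool's x. Descend 17 mm, then creep in.

```bash
python3 -m crank '[[30,0,0,6,0,0,0],[30,0,0,12,0,0,0],[30,0,0,17,0,0,0],[30,5,0,17,0,0,0],[30,10,0,17,0,0,0],[30,14,0,17,0,0,0],[30,18,0,17,0,0,0],[30,20,0,17,0,0,0],[30,20,0,17,0,0,0],[30,20,0,17,0,0,0]]'; python3 -m crank '[[30,1,0,0,0,0,0],[30,2,0,0,0,0,0],[30,2.5,0,0,0,0,0],[30,3,0,0,0,0,0],[30,3,0,0,0,0,0]]';python3 go.py 510.2 12.2 93.2 -0.133
```

```text
clock: 6.1
eef_pos: [493.1, 14.6, 93.4]
eef_rot: [-3.142, 0.0, -0.133]
wrist_force: [-0.8, -0.3, -1.3]
finger_gap: 42.1
finger_force: 28.0
clock: 6.6
eef_pos: [496.2, 14.2, 93.4]
eef_rot: [3.142, 0.0, -0.133]
wrist_force: [0.7, 0.2, -1.1]
finger_gap: 41.7
finger_force: 28.0
6.6 [496.2  14.2  93.4] [ 3.142  0.    -0.133] [ 0.7  0.2 -1.1] 41.7 28.0
shift [14.2  0.1  0.2] turn [ 0.  0. -0.]
```

```bash
for i in 1 2 3 4; do :; done; python3 -m crank '[[30,0.5,0,0,0,0,0],[30,1,0,0,0,0,0],[30,1.5,0,0,0,0,0],[30,1.5,0,0,0,0,0]]' | grep -E 'pos|wrist'; python3 -m crank '[[30,0.5,0,0,0,0,0],[30,1,0,0,0,0,0],[30,1.5,0,0,0,0,0],[30,1.5,0,0,0,0,0]]' | grep -E 'pos|wrist'
```

```text
eef_pos: [497.7, 14.0, 93.4]
wrist_force: [-0.3, -0.0, -0.1]
eef_pos: [499.2, 13.8, 93.4]
wrist_force: [0.8, 0.4, 0.3]
```

```bash
python3 -m crank '[[30,0.5,0,0,0,0,0],[30,1,0,0,0,0,0],[30,1.5,0,0,0,0,0],[30,1.5,0,0,0,0,0]]' | grep -E 'pos|wrist'; python3 -m crank '[[30,0.5,0,0,0,0,0],[30,1,0,0,0,0,0],[30,1.5,0,0,0,0,0],[30,1.5,0,0,0,0,0]]' | grep -E 'pos|wrist'; python3 - <<'E'
from h import *
p,d=shot('scene','s3')
cv2.imwrite('pics/s3c.png',cv2.resize(p[235:280,290:350,::-1],(800,600),interpolation=cv2.INTER_CUBIC))
E
```

```text
eef_pos: [500.7, 13.6, 93.4]
wrist_force: [-0.4, -0.5, -0.8]
eef_pos: [502.2, 13.4, 93.4]
wrist_force: [0.3, -0.4, -0.4]
```

View pics/s3c.png

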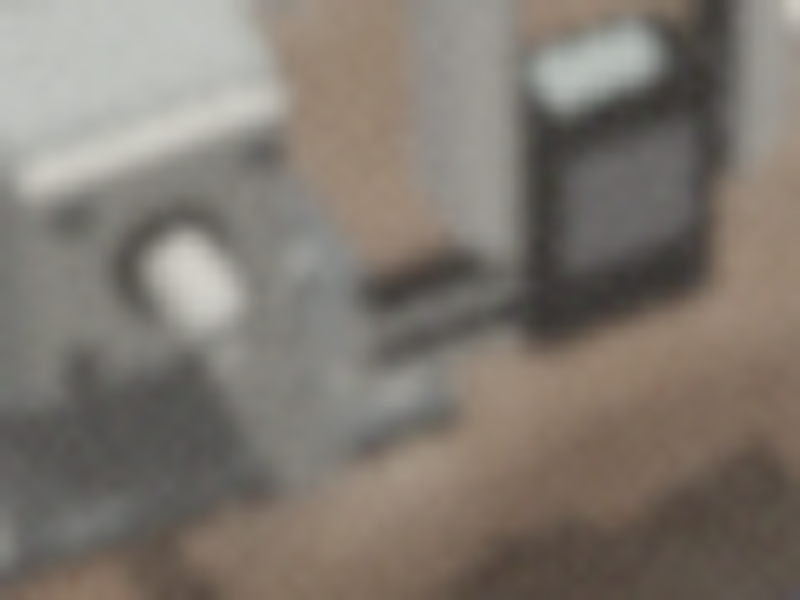

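The spool is at crop (190,275) and the housing at (620,200), but hook and pin blend into the grey plate. I'll use depth there.

```bash
cat > dep.py <<'E'
import sys; from h import *
def dep(tag):
    d=np.load(f'pics/{tag}.npy')
    P=np.array([list(w('scene',u,v,d[v,u])) for v in range(245,275) for u in range(298,330) if d[v,u]>0])
    yaw=-.134; U=np.array([np.cos(yaw),np.sin(yaw)]); N=np.array([-np.sin(yaw),np.cos(yaw)]); o=np.array([516.7,69.2])
    q=np.c_[(P[:,:2]-o)@U,(P[:,:2]-o)@N,P[:,2]]
    q=q[(q[:,0]>-25)&(q[:,0]<15)&(abs(q[:,1])<16)&(q[:,2]>66)]
    print(sorted([tuple(r) for r in q.round(0).astype(int).tolist()],key=lambda r:-r[2]))
dep(sys.argv[1])
E
python3 dep.py s3
```

```text
[(-3, 1, 96), (3, 1, 92), (-2, 1, 92), (0, 3, 91), (-1, -2, 90), (-7, -14, 90), (-4, 0, 90), (-17, 4, 90), (-18, -1, 90), (-16, 11, 90), (3, 4, 89), (-5, -13, 89), (-8, -11, 89), (-10, -13, 89), (-15, -10, 89), (-15, -2, 89), (-16, -4, 89), (-11, 11, 89), (-3, -11, 88), (1, 2, 88), (-1, 1, 88), (-7, -9, 88), (-9, -16, 88), (1, 10, 88), (0, 8, 88), (-1, 6, 88), (-12, -12, 88), (-14, -8, 88), (2, 4, 87), (-4, -8, 87), (-3, 2, 87), (-8, -9, 87), (-9, -11, 87), (-14, -13, 87), (-15, 6, 87), (-16, 11, 87), (-1, 3, 86), (-10, -15, 86), (0, 11, 86), (-1, 9, 86), (-4, 10, 86), (-15, -10, 86), (-8, 12, 86), (-2, -1, 85), (-5, -7, 85), (-14, -8, 85), (-16, -5, 85), (-10, 11, 85), (-13, 7, 85), (-15, 3, 85), (-1, 4, 84), (-10, 3, 84), (-12, -1, 84), (-7, -9, 83), (0, 11, 83), (1, 5, 82), (-1, 1, 82), (-2, -1, 81), (-3, 2, 81), (-14, 10, 81), (-11, -15, 80), (-11, -9, 80), (0, 3, 79), (-2, -1, 79), (-14, 10, 79), (-17, 7, 79), (2, 5, 78), (-2, 4, 78), (-13, 12, 78), (-9, -13, 76), (-11, -15, 76), (-11, -10, 76), (-4, 10, 76), (-15, -10, 76), (-16, -12, 76), (-17, -14, 76), (-16, -4, 76), (-17, -6, 76), (-18, -9, 76), (-15, 11, 76), (0, 8, 75), (-9, -8, 75), (-12, -14, 75), (-2, 12, 75), (-13, -8, 75), (-7, 9, 75), (-13, -1, 75), (-14, -3, 75), (-13, 12, 75), (-15, 8, 75), (0, 0, 74), (2, 10, 74), (-11, -7, 74), (-15, 6, 74), (-9, -13, 73), (-4, 10, 73), (-13, 2, 73), (-14, 0, 73), (-14, -3, 72), (-3, 2, 71), (-3, 0, 71), (-13, 10, 70), (2, 5, 69), (-2, 2, 67), (-9, 0, 66), (-12, 2, 66)]
```

The pin (n −2…5) sits between the jaw (n≈−8) and the wires (n≈9), with the shanks still about 9 mm away. Nudge 0.7 mm nose-ward and carry on.

```bash
python3 -m crank '[[30,0,-0.4,0,0,0,0],[30,0.5,-0.7,0,0,0,0],[30,1,-0.7,0,0,0,0],[30,1.5,-0.7,0,0,0,0],[30,2,-0.7,0,0,0,0],[30,2,-0.7,0,0,0,0]]' | grep -E 'pos|wrist'; python3 -m crank '[[30,0.5,0,0,0,0,0],[30,1,0,0,0,0,0],[30,1.5,0,0,0,0,0],[30,2,0,0,0,0,0],[30,2,0,0,0,0,0]]' | grep -E 'pos|wrist';python3 -m crank '[[30,0.5,0,0,0,0,0],[30,1,0,0,0,0,0],[30,1.5,0,0,0,0,0],[30,1.5,0,0,0,0,0]]' | grep -E 'pos|wrist'
```

```text
eef_pos: [504.2, 13.9, 93.4]
wrist_force: [-0.8, -0.3, 0.3]
eef_pos: [506.2, 13.6, 93.4]
wrist_force: [0.5, -0.7, -0.2]
eef_pos: [507.7, 13.4, 93.4]
wrist_force: [0.7, 0.2, -2.3]
```

```bash
python3 -m crank '[[30,0.5,0,0,0,0,0],[30,1,0,0,0,0,0],[30,1,0,0,0,0,0]]' | grep -E 'pos|wrist'; python3 -m crank '[[30,0.5,0,0,0,0,0],[30,1,0,0,0,0,0],[30,1,0,0,0,0,0]]' | grep -E 'pos|wrist'
```

```text
eef_pos: [508.7, 13.3, 93.5]
wrist_force: [0.7, 0.8, -0.3]
eef_pos: [509.7, 13.1, 93.5]
wrist_force: [-0.1, 0.3, -0.0]
```

```bash
python3 -m crank '[[30,0.5,0,0,0,0,0],[30,0.5,0,0,0,0,0]]' | grep -E 'pos|wrist'; python3 -m crank '[[30,0.5,0,0,0,0,0],[30,0.5,0,0,0,0,0]]' | grep -E 'pos|wrist'
```

```text
eef_pos: [510.2, 13.1, 93.4]
wrist_force: [0.4, 0.5, -0.7]
eef_pos: [510.7, 13.0, 93.4]
wrist_force: [-0.2, 0.6, -0.8]
```

```bash
python3 -m crank '[[30,0.5,0,0,0,0,0],[30,0.5,0,0,0,0,0]]' | grep -E 'pos|wrist'; python3 -c "
from h import *
shot('scene','s4')"; python3 dep.py s4
```

```text
eef_pos: [511.2, 12.9, 93.5]
wrist_force: [0.5, -0.0, -0.7]
[(-3, -1, 93), (-2, -14, 92), (3, 1, 92), (0, -13, 91), (2, -1, 91), (2, 5, 91), (1, 2, 91), (-5, -7, 91), (-1, 13, 91), (-7, 9, 91), (-2, -12, 90), (-3, -14, 90), (0, 0, 90), (-1, 6, 90), (-1, 3, 90), (5, -8, 89), (1, -8, 89), (-2, -6, 89), (6, -16, 88), (5, -10, 88), (1, -10, 88), (7, 9, 88), (-3, -11, 88), (5, 11, 88), (-8, -11, 88), (1, 10, 88), (-5, 0, 88), (-5, 6, 88), (-3, -14, 87), (7, 12, 87), (0, 0, 87), (-6, -4, 87), (-1, 11, 87), (-6, 11, 87), (-7, 9, 87), (11, 10, 86), (0, -2, 86), (-5, -10, 86), (-6, -15, 86), (0, 3, 86), (-4, -3, 86), (-7, -7, 86), (-6, 1, 86), (-6, 6, 86), (7, -14, 85), (6, -8, 85), (-1, -7, 85), (1, 5, 85), (-1, 1, 85), (1, 13, 85), (-3, 2, 85), (-3, 12, 85), (-2, -9, 84), (-6, -10, 84), (-6, 11, 84), (-4, -3, 83), (-4, 2, 82), (-7, 12, 82), (-4, -13, 81), (-3, -1, 79), (-7, 12, 79), (-2, 4, 78), (0, -10, 77), (-4, -8, 77), (-3, 0, 77), (-8, 12, 77), (7, 10, 76), (5, 14, 76), (-1, 1, 76), (-8, -11, 76), (1, 13, 76), (0, 11, 76), (-6, 1, 76), (-8, -3, 76), (-7, 6, 76), (0, -13, 75), (-2, -14, 75), (9, 11, 75), (-5, -13, 75), (-6, -15, 75), (-6, 4, 75), (-8, 7, 75), (3, -9, 74), (0, -7, 74), (6, 10, 74), (-3, -6, 74), (-4, -8, 74), (-5, -2, 74), (-1, 11, 74), (-3, 7, 74), (-4, 13, 74), (-1, -12, 73), (-4, -10, 73), (-7, -14, 73), (-1, 4, 73), (-5, 1, 73), (4, 4, 72), (2, 5, 72), (0, 1, 72), (-3, -8, 70), (-1, 7, 69), (-4, 3, 69), (12, 5, 66), (-6, 7, 66), (-12, 2, 66), (-13, 0, 66)]
```

```bash
python3 -m crank '[[30,0.5,0,0,0,0,0],[30,0.5,0,0,0,0,0]]' | grep -E 'pos|wrist'; python3 -m crank '[[30,0.4,0,0,0,0,0],[30,0.4,0,0,0,0,0],[30,0.4,0,0,0,0,0]]' | grep -E 'pos|wrist'
```

```text
eef_pos: [511.6, 12.9, 93.4]
wrist_force: [0.2, 0.1, -0.4]
eef_pos: [511.9, 12.8, 93.4]
wrist_force: [-1.2, 0.3, -1.0]
```

Light contact is felt and the pin is in the hook. Centre the gap (−1.2 mm along the nose), then let the plunger out gradually, opening only to about 66 mm so the front finger stays clear of the pin.

```bash
python3 -m crank '[[30,-0.2,0.6,0,0,0,0],[30,-0.3,1.2,0,0,0,0],[30,-0.3,1.2,0,0,0,0]]' | grep -E 'pos|wrist'; python3 -m crank '[[47,0,0,0,0,0,0],[49,0,0,0,0,0,0],[50,0,0,0,0,0,0],[51,0,0,0,0,0,0],[52,0,0,0,0,0,0],[52,0,0,0,0,0,0],[52,0,0,0,0,0,0]]'
```

```text
eef_pos: [511.6, 11.6, 93.5]
wrist_force: [-0.1, 0.3, -1.4]
clock: 12.5
eef_pos: [511.6, 11.8, 93.4]
eef_rot: [-3.141, -0.0, -0.133]
wrist_force: [-0.3, 3.1, -1.4]
finger_gap: 49.5
finger_force: 10.5
```

```bash
python3 -m crank '[[53,0,-0.2,0,0,0,0],[54,0,-0.3,0,0,0,0],[55,0,-0.3,0,0,0,0],[56,0,-0.3,0,0,0,0],[58,0,-0.3,0,0,0,0],[58,0,-0.3,0,0,0,0]]';python3 -m crank '[[60,0,0,0,0,0,0],[62,0,0,0,0,0,0],[65,0,0,0,0,0,0],[70,0,0,0,0,0,0],[70,0,0,0,0,0,0],[70,0,0,0,0,0,0]]'; python3 -c "
from h import *
p,d=shot('scene','s5')
cv2.imwrite('pics/s5c.png',cv2.resize(p[225:285,285:365,::-1],(800,600),interpolation=cv2.INTER_CUBIC))"
```

```text
clock: 13.1
eef_pos: [511.7, 11.7, 93.6]
eef_rot: [3.141, -0.0, -0.133]
wrist_force: [-0.1, 0.0, -0.0]
finger_gap: 54.5
finger_force: 0.0
clock: 13.7
eef_pos: [511.6, 11.9, 93.4]
eef_rot: [3.142, 0.0, -0.133]
wrist_force: [-0.3, -0.0, 0.5]
finger_gap: 65.5
finger_force: 0.0
```

View pics/s5c.png

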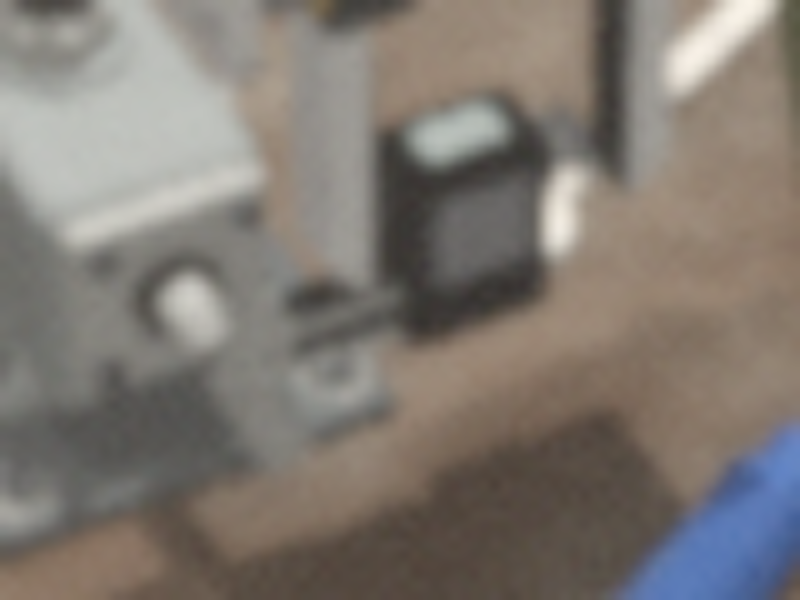

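The sensor holds on the pin by itself, level: housing at crop (465,215), fingers clear on both sides. Withdraw straight up, check by depth, then hand in.

```bash
python3 -m crank '[[70,0,0,-6,0,0,0],[70,0,0,-16,0,0,0],[70,0,0,-30,0,0,0],[70,0,0,-50,0,0,0],[70,0,0,-75,0,0,0],[70,0,0,-100,0,0,0],[70,0,0,-110,0,0,0],[70,0,0,-110,0,0,0],[70,0,0,-110,0,0,0]]'; python3 - <<'E'
from h import *
def side():
    p,d=shot('scene','s6')
    P=np.array([w('scene',u,v,d[v,u]) for v in range(230,270) for u in range(318,345) if d[v,u]>0])
    yaw=-.134; U=np.array([np.cos(yaw),np.sin(yaw)]); N=np.array([-np.sin(yaw),np.cos(yaw)]); o=np.array([516.7,69.2])
    q=np.c_[(P[:,:2]-o)@U,(P[:,:2]-o)@N,P[:,2]]
    q=q[(q[:,0]>-35)&(q[:,0]<15)&(q[:,1]<-20)&(q[:,1]>-85)&(q[:,2]>55)&(q[:,2]<135)]
    top=q[q[:,2]>117]; f=q[(q[:,2]>76)&(q[:,2]<116)]; f=f[abs(f[:,0]-np.median(f[:,0]))<5]
    A=np.c_[f[:,1:],np.ones(len(f))]; k=np.linalg.lstsq(A,f[:,0],rcond=None)[0]
    print('top z',np.median(top[:,2]),len(top),'face u',np.median(f[:,0]),'yaw slope',k[0],'tilt slope',k[1],'n range',f[:,1].min(),f[:,1].max())
side()
E
```

```text
clock: 14.65
eef_pos: [511.3, 12.0, 202.6]
eef_rot: [3.142, 0.001, -0.133]
wrist_force: [0.1, 0.3, -0.2]
finger_gap: 65.7
finger_force: 0.0
top z 120.55880851473074 128 face u -8.952228687312083 yaw slope 0.034569270970974175 tilt slope 0.004010327253951701 n range -82.16608292420467 -20.734175993336873
```

```bash
python3 -c "
from cell import manip; print(manip.sign_off())"
```

```text
the job is handed in; nothing more can be done
None
```

I clipped the sensor onto the spool pin and handed the job in at about 15 s; it was hanging there by itself, level and about square by my depth check, with the gripper clear, but the hand-in returned no verdict.

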